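# Unlock the banding wheel for decorating

### The job

Two banding wheels on the pottery bench are locked by spring plungers. Free the wheel that carries the clay tumbler: lift its plunger's T-handle, twist it clockwise (seen from above) until it is over the rest notch, and let it down there so that it stays retracted by itself when you let go. Leave the empty wheel's plunger alone, and keep the tumbler standing where it is on its wheel.

Things in the scene. Friction and masses are not known exactly. Their poses are not given: they have to be found in the camera images.
- pot_wheel_grip (a point): Plunger T-handle of the tumbler's wheel: black upright bar 50 mm long (its x), 14 thick (y), 30 tall. Point on the plunger's vertical axis, 13 mm below bar top, 137 mm above the table while locked. Lifts up to 26 mm against a spring (6 to 12 N). Lifted over 16 mm it can turn clockwise, 0 to 83 degrees; from 66 on (aim 75) it is over the rest notch: let go, it rests 12 mm above locked height.
- pot_wheel: Grey base of the tumbler's wheel, fixed; origin on the table under the wheel's centre, z up. Index plate 236 mm across; aluminium head 156 across, top at 83 mm. Plunger axis 105 mm from the centre along -x; its bracket reaches 156 mm out. The plunger's 44 mm wide collar has its rim 106 mm above the table, 14 mm under the locked bar. While locked the bar lies along the base's x axis.
- bare_wheel_grip (a point): The same point of the same kind of T-handle on the other, empty wheel, which is otherwise identical: to be left locked.
- tumbler: Unfired dark clay tumbler standing loose in the middle of the wheel head: 70 mm across the rim, 55 mm tall (its rim 138 mm above the table), origin at the centre of its underside, z up.
Mind the look-alikes: they are no part of the job. Leave any red look-alike of the tumbler alone.

How it is judged (in metres and radians):
On the way:
1. the plunger is lifted clear of its slot (z of pot_wheel_grip in the frame of pot_wheel above 0.1515 m), for 0.05 s.
At the end, for the whole second after the job is handed in: The T-handle of the tumbler's wheel rests in its notch by itself, turned at least 60 degrees and standing 9 to 14.5 mm above its locked height; the empty wheel's plunger is still locked (within 3 mm); the tumbler stands upright and still, within 30 mm of where it was (z of pot_wheel_grip in the frame of pot_wheel between 0.146 and 0.1515 m and angle between the x axis of pot_wheel_grip and the x axis of pot_wheel, either way round above 1.05 rad and distance of bare_wheel_grip from where it was at the start of the episode below 0.003 m and distance of tumbler from where it was at the start of the episode below 0.03 m and angle between tumbler's own z axis and vertical below 0.1 rad and linear speed of tumbler below 0.02 m/s); the robot touches nothing.
It fails at once if the empty wheel's plunger was pulled (distance of bare_wheel_grip from where it was at the start of the episode above 0.008 m).
It fails at once if the tumbler was tipped (angle between tumbler's own z axis and vertical above 0.35 rad).
It also fails if it takes over 35 s, if anything falls off the work surface, if the arm or the gripper's body presses on something with over 40 N, if the wrist force passes 120 N, or if a joint passes its speed limit or range.

### The arm

A 7-joint arm with a two-finger parallel gripper is mounted at the origin on the work surface. World frame = base frame: x ahead of the robot, y to its left, z up, the work surface at z = 0. Lengths are in m, angles in degrees, forces in N, time in s.
With the tool pointing down it reaches from about 0.4 to 0.925 m from the base axis. Payload 4.1 kg.
Tool frame: the origin (TCP) lies on the centre line of the jaws, within the pads' length; the fingertips stand ahead of it and the grasp point (between the pads) lies 2 mm behind it (nose_length is the z of the fingertips in the tool frame, in m); z points along the fingers, y is the line along which they close (so a half turn about z gives the same grasp; the last joint's range is limited). The gripper opens to 85 mm and grips with 20 to 120 N. Pads are 22 mm wide; open, the fingers measure 114 mm over their backs; the gripper's body (76 mm by 85 mm) begins 54 mm behind the grasp point. The pads swing forward as they close: fully open they stand 13 mm farther back than shut.
Start: joints at [65.317, 22.827, 2.584, 88.041, -1.071, 69.15, -2.905], TCP at [0.212, -0.615, 0.225] pointing down, gripper open.
Joint ranges: [-161.44, 161.44], [-28.35, 127.94], [-78.24, 83.42], [0, 140.83], [-78.03, 258.03], [13.02, 114.36], [-168.23, 168.23]. Speed limits (degrees/s): [147.25, 147.25, 180, 180, 180, 180, 180].

### API

Orientations are given as [roll, pitch, yaw] about the fixed x, y, z axes, in that order (R = Rz(yaw) Ry(pitch) Rx(roll)).
In Python, from plant import get_state, get_image, camera_info, hand_in, nose_length gives the robot as it stands. The module is installed in compiled form; this text tells all that it offers.
- The arm moves only by the tool carry_out, never from a script. Its argument "increments" is a list of rows, each an object with "angular": the turn, a rotation vector about the tool's x, y, z in units of 4 degrees (1.0 is 4 degrees), a list of three; "translation": the shift along the tool's x, y, z in units of 0.04 m (1.0 is 0.04 m), a list of three; "fingers": the opening, from 0 (shut) to 1 (fully open). A call has 1 to 20 rows; each row shifts and turns the commanded pose from where the row before left it, along the tool's axes as they then stand; what a row does not reach is not made up. A row lasts 1/12 s, in which the tool goes at most 41.7 mm and 7.16 degrees, less where a joint would pass 70% of its speed; a pose out of reach is approached as far as the arm can. A call with a number of a shift or a turn outside -1 to 1 is refused whole. A call with a gripper value outside its range is refused whole. The fingers move at their own pace and stop on an object; the grip force is fixed at half the most. Time passes only in rows, so rows that do not move let the fingers close. It gives the time, the measured TCP pose, the force, the opening and the grip force at its end, in the units of the state.
- get_state(): the state, without advancing time (a new reading comes with each control period).
- get_image(name): name is "scene" or "side" or "wrist"; returns (picture, depth): 400x640x3 uint8, red, green, blue; 400x640 float32, m along the optical axis (not along the pixel's ray), 0 where there is no reading.
- camera_info(name): a dict with "camera_matrix" (3x3 intrinsics, pixels), "view" (4x4, takes a point from world to camera coordinates); the wrist camera has in their place "tool_from_camera" (4x4, takes a point from camera to tool coordinates, whose origin is the TCP and whose axes are the flange's). Camera axes: x right, y down, z forward; pixel columns grow to the right and rows downward; lengths in m; the calibration is good to about 2 mm. The wrist camera is an equidistant fisheye: a pixel r from the principal point sees the ray r / f radians off the axis. A picture is of the moment at which its call begins: read the wrist's pose just before it. camera_info takes no time and is no camera call.
- hand_in(): hands the job in; it is judged then, once.
The state is a dict: "clock": time; "joint_pos": joint angles; "qvel": joint speeds; "joint_efforts": joint torques, N m; "eef_pos": TCP position; "orientation": TCP orientation; "ft_force": force on the tool from outside, world axes, zero at the start; "torque": the same for the moment, N m; "grip_width": opening from 0.0 (shut) to 1.0 (fully open); "gripper_force": force on a finger pad.
Only numpy, scipy, OpenCV 4.12 (cv2) and the standard library are available. Lean on these libraries where they do the work, as an engineer would, in place of code of your own. Each camera call takes 0.05 s, during which the arm holds its last target. There are 200 camera calls.

## Working session

There is one attempt and no reset: what is moved stays moved. The work goes in short steps, Python scripts to look and compute and a tool call to move; the robot and the scene stay as the last step left them, time stands still between calls to the robot, and variables do not carry over. Pictures are saved under pics/ and viewed, at most 10 in all, crops included, and the job is handed in when it is done.

Besides the shell and the picture viewer there is one more tool, called after "Request:" as a command line: name --argument value ..., lists and objects as JSON in quotes. carry_out: Moves the arm, as the interface text tells. Shifts and turns lie within -1 to 1; 1 stands for 0.04 m of shift or 4 degrees of turn. Its arguments: {"type":"object","properties":{"increments":{"type":"array"}},"required":["increments"]}

```bash
mkdir -p pics && python3 - <<'E'
from plant import *
import cv2,numpy as np
ims=[]
for n in ("scene","side"):
    p,d=get_image(n); np.savez(f"{n}.npz",p=p,d=d,**camera_info(n)); ims.append(p)
cv2.imwrite("pics/a.png",cv2.cvtColor(ims[0],cv2.COLOR_RGB2BGR))
cv2.imwrite("pics/b.png",cv2.cvtColor(ims[1],cv2.COLOR_RGB2BGR))
print(get_state(),nose_length() if callable(nose_length) else nose_length)
E
```

```text
{'clock': 0.1, 'joint_pos': array([65.31771538, 22.86813359,  2.5797575 , 88.10432581, -1.07157322,
       69.15051898, -2.90521643]), 'qvel': array([ 0.0031209 , -0.16703402, -0.03945355, -0.15286972,  0.01286916,
        0.03961737,  0.02426666]), 'joint_efforts': array([ 4.39388750e-03, -4.76265442e+01,  1.37030359e+00, -2.54951227e+01,
        1.18102238e-02,  5.01256494e-03, -1.61794742e-05]), 'eef_pos': array([ 0.21157571, -0.61401037,  0.22438245]), 'orientation': array([-1.79901376e+02,  6.50463481e-03,  1.90166831e+01]), 'ft_force': array([ 0.5667411 , -0.07537999,  0.40127436]), 'torque': array([ 0.01944788, -0.01844364,  0.02631085]), 'gripper_force': 0.0, 'grip_width': 1.003274308115197} 0.017
```

View pics/a.png

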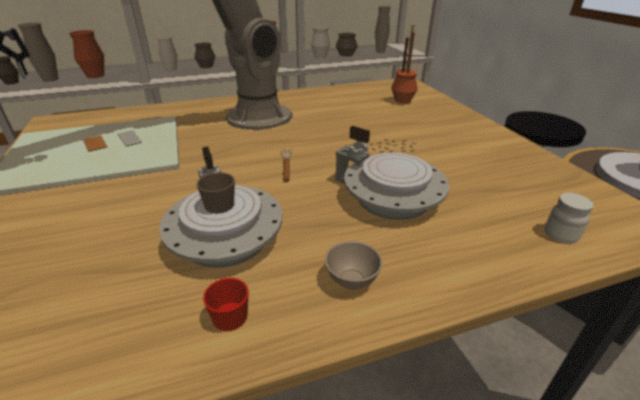

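View pics/b.png

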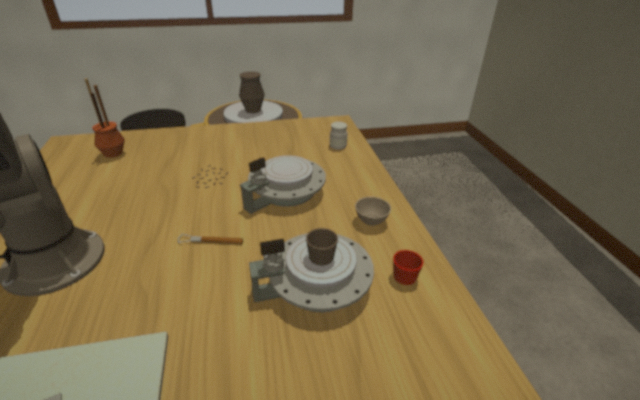

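The pot wheel is at the left in scene: bar about (208,158), tumbler (217,192). In side its bar is about (272,247) and its tumbler (321,247). The bare wheel is the other one, with its bar at scene (359,134) and side (258,164).

```bash
cat > h.py <<'E'
import numpy as np,cv2
def ray(K,V,u,v):
    R,t=V[:3,:3],V[:3,3]; d=R.T@np.linalg.inv(K)@np.array([u,v,1.]); return -R.T@t,d
def onz(K,V,u,v,z):
    o,d=ray(K,V,u,v); return o+d*(z-o[2])/d[2]
E
python3 - <<'E'
from h import *
R={"scene":dict(bar=(195,140,222,172),bare=(345,122,372,143),tum=(195,172,240,215)),"side":dict(bar=(255,236,290,258),bare=(245,155,270,173),tum=(304,227,340,266))}
rays={}
for n in R:
    z=np.load(n+".npz"); p,d,K,V=z["p"],z["d"],z["camera_matrix"],z["view"]
    for k,(a,b,c,e) in R[n].items():
        s=p[b:e,a:c].astype(int); m=(s.max(2)<(60 if k!="tum" else 100))
        nn,l,st,ce=cv2.connectedComponentsWithStats(m.astype(np.uint8))
        i=1+st[1:,4].argmax(); v,u=np.nonzero(l==i); u=u+a; v=v+b
        rays[n,k]=ray(K,V,*(ce[i]+[a,b]))
        P=np.array([o+dd*d[y,x] for x,y in zip(u,v) for o,dd in [ray(K,V,x,y)] if d[y,x]>0])
        print(n,k,st[i],ce[i]+[a,b],"plane",onz(K,V,*(ce[i]+[a,b]),.135 if k!="tum" else .11).round(4),"depthmed",np.median(P,0).round(4) if len(P) else 0)
        if k!="tum" and len(P):
            Q=P[P[:,2]>.118]; 
            if len(Q)>5:
                w,vv=np.linalg.eigh(np.cov(Q[:,:2].T)); print("  yaw",np.degrees(np.arctan2(vv[1,1],vv[0,1])),w**.5,Q.max(0),Q.min(0))
for k in("bar","bare","tum"):
    (o1,d1),(o2,d2)=rays["scene",k],rays["side",k]
    s=np.linalg.lstsq(np.c_[d1,-d2],o2-o1,rcond=None)[0]; a,b=o1+d1*s[0],o2+d2*s[1]
    print(k,(a+b)/2,np.linalg.norm(a-b))
# head discs: grey points z 0.083
for n in R:
    z=np.load(n+".npz"); p,d,K,V=z["p"],z["d"],z["camera_matrix"],z["view"]
    vv,uu=np.mgrid[:400,:640]; Rr,t=V[:3,:3],V[:3,3]
    X=((np.linalg.inv(K)@np.stack([uu.ravel(),vv.ravel(),np.ones(uu.size)]))*d.ravel()-t[:,None]); X=(Rr.T@X).T
    sat=np.ptp(p.reshape(-1,3).astype(int),axis=1)
    m=(abs(X[:,2]-.083)<.006)&(sat<30)&(X[:,0]>.2)&(X[:,0]<1.)&(abs(X[:,1])<.6)
    nn,l,st,ce=cv2.connectedComponentsWithStats(m.reshape(400,640).astype(np.uint8))
    for i in range(1,nn):
        if st[i,4]>150:
            Y=X[(l==i).ravel()][:,:2].astype(np.float32); print(n,"disc",st[i,4],cv2.minEnclosingCircle(Y),cv2.fitEllipse(cv2.convexHull(Y)))
E
```

```text
scene bar [  9   8   9  21 114] [207.70175439 158.45614035] plane [ 0.5211 -0.2004  0.135 ] depthmed [ 0.5413 -0.2006  0.1457]
  yaw -177.93814438752068 [0.00305282 0.01181656] [ 0.54428443 -0.19485361  0.15178336] [ 0.50341417 -0.20607752  0.12220756]
scene bare [  5   5  19  15 207] [359.15942029 134.20289855] plane [0.5113 0.1438 0.135 ] depthmed [0.5211 0.1391 0.1397]
  yaw -145.11703229642845 [0.00195377 0.01330117] [0.53667802 0.15618019 0.15178229] [0.49845243 0.12561932 0.12233765]
scene tum [   3    0   36   42 1280] [216.20390625 191.62421875] plane [ 0.6135 -0.1967  0.11  ] depthmed [ 0.6414 -0.1973  0.1204]
side bar [  6   4  23  15 254] [272.18110236 247.07086614] plane [ 0.518  -0.2014  0.135 ] depthmed [ 0.5177 -0.2055  0.1391]
  yaw -176.40356554104264 [0.00163474 0.01264678] [ 0.54005414 -0.19878095  0.15239053] [ 0.49574553 -0.20919261  0.12180867]
side bare [  5   4  14  13 115] [256.77391304 164.82608696] plane [0.5121 0.1414 0.135 ] depthmed [0.5121 0.1368 0.1391]
  yaw -147.37319718657275 [0.00151285 0.01267744] [0.53082336 0.14990756 0.15037678] [0.49358756 0.1
[... 759 characters left out ...]
8743744), 0.02863200381398201) ((0.8320075273513794, 0.46533694863319397), (0.05412829667329788, 0.055966366082429886), 172.2803497314453)
side disc 1251 ((0.5676273107528687, 0.17892546951770782), 0.11808239668607712) ((0.5687274932861328, 0.17950797080993652), (0.15694715082645416, 0.2394447773694992), 119.57170104980469)
side disc 2058 ((0.6225353479385376, -0.19403165578842163), 0.07841646671295166) ((0.6224184632301331, -0.1938122808933258), (0.1544235199689865, 0.15560945868492126), 174.53977966308594)
side disc 322 ((0.5027276277542114, -0.2043628990650177), 0.038084011524915695) ((0.5001181960105896, -0.20712818205356598), (0.0510142557322979, 0.07623607665300369), 82.71695709228516)
```

Request:
carry_out --increments '[{"angular":[0,0,1],"translation":[0,0,0],"fingers":1},{"angular":[0,0,1],"translation":[0,0,0],"fingers":1},{"angular":[0,0,1],"translation":[0,0,0],"fingers":1},{"angular":[0,0,1],"translation":[0,0,0],"fingers":1},{"angular":[0,0,0],"translation":[0.55,-0.66,0],"fingers":1},{"angular":[0,0,0],"translation":[0.55,-0.66,0],"fingers":1},{"angular":[0,0,0],"translation":[0.55,-0.66,0],"fingers":1},{"angular":[0,0,0],"translation":[0.55,-0.66,0],"fingers":1},{"angular":[0,0,0],"translation":[0.55,-0.66,0],"fingers":1},{"angular":[0,0,0],"translation":[0.55,-0.66,0],"fingers":1},{"angular":[0,0,0],"translation":[0.55,-0.66,0],"fingers":1},{"angular":[0,0,0],"translation":[0.55,-0.66,0],"fingers":1},{"angular":[0,0,0],"translation":[0.55,-0.66,0],"fingers":1},{"angular":[0,0,0],"translation":[0.55,-0.66,0],"fingers":1},{"angular":[0,0,0],"translation":[0.55,-0.66,0],"fingers":1},{"angular":[0,0,0],"translation":[0.55,-0.66,0],"fingers":1},{"angular":[0,0,0],"translation":[0.55,-0.66,0],"fingers":1},{"angular":[0,0,0],"translation":[0.55,-0.66,0],"fingers":1},{"angular":[0,0,0],"translation":[0.5,-0.66,0],"fingers":1},{"angular":[0,0,0],"translation":[0,0,0],"fingers":1}]'

```text
clock: 1.77
eef_pos: [0.5226, -0.1932, 0.2251]
orientation: [-179.7, -0.2, 3.7]
ft_force: [0.6, 1.0, 0.8]
grip_width: 0.994
gripper_force: 0.0
```

```bash
python3 - <<'E'
from plant import *
import cv2,numpy as np
s=get_state();p,d=get_image("wrist"); c=camera_info("wrist");np.savez("w.npz",p=p,d=d,pos=s["eef_pos"],ori=s["orientation"],**c)
print(c,s["eef_pos"],s["orientation"],s["joint_pos"])
cv2.imwrite("pics/c.png",cv2.cvtColor(p,cv2.COLOR_RGB2BGR))
E
```

```text
{'camera_matrix': array([[309.70691629,   0.        , 319.38824707],
       [  0.        , 309.70691629, 203.74243216],
       [  0.        ,   0.        ,   1.        ]]), 'tool_from_camera': array([[-7.76204476e-04, -9.62698219e-01, -2.70576304e-01,
         6.94789307e-02],
       [ 9.99999670e-01, -8.11926746e-04,  2.00912369e-05,
        -3.12652627e-04],
       [-2.39029936e-04, -2.70576199e-01,  9.62698532e-01,
        -1.49403180e-01],
       [ 0.00000000e+00,  0.00000000e+00,  0.00000000e+00,
         1.00000000e+00]])} [ 0.5226076  -0.19322634  0.22507785] [-1.79725082e+02 -1.57173365e-01  3.68107393e+00] [ 25.46358307  13.60896518 -11.13419648 100.7088373    2.5132998
  65.88678249 -72.70870374]
```

View pics/c.png

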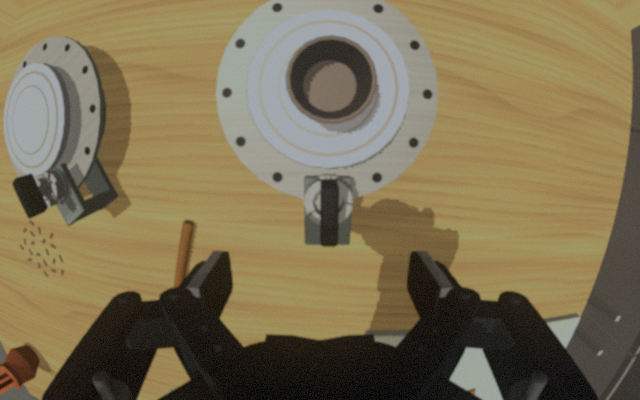

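The wrist view shows the bar upright in the picture at (329,212), from row 180 to 246. The tumbler is above it at (331,80), and the fingers are clear.

```bash
python3 - <<'E'
from h import *
from scipy.spatial.transform import Rotation as Ro
z=np.load("w.npz");p,d,K,T=z["p"],z["d"],z["camera_matrix"],z["tool_from_camera"]
R=Ro.from_euler("xyz",z["ori"],degrees=True).as_matrix()
a,b,c,e=300,170,358,255
s=p[b:e,a:c].astype(int); m=(s.max(2)<45)
nn,l,st,ce=cv2.connectedComponentsWithStats(m.astype(np.uint8)); i=1+st[1:,4].argmax(); print(st[i])
v,u=np.nonzero(l==i);u=u+a;v=v+b
x=(u-K[0,2])/K[0,0];y=(v-K[1,2])/K[1,1];r=np.hypot(x,y);k=np.sin(r)/r
D=np.c_[x*k,y*k,np.cos(r)]
f=lambda C:(R@(T[:3,:3]@C.T+T[:3,3:])).T+z["pos"]
P=f(D/D[:,2:]*d[v,u][:,None]); print(np.median(P,0))
o=f(np.zeros((1,3)))[0]; dr=f(D)-o; Q=o+dr*((.150-o[2])/dr[:,2])[:,None]
for n,S in(("depth",P[P[:,2]>.143]),("plane",Q)):
    print(n,len(S),cv2.minAreaRect(S[:,:2].astype(np.float32)),np.median(S,0))
E
```

```text
[ 21  30  17  45 251]
[ 0.5076842  -0.2025678   0.15058609]
depth 251 ((0.5444636344909668, -0.19852495193481445), (0.09521863609552383, 0.012402057647705078), 3.7841882705688477) [ 0.5076842  -0.2025678   0.15058609]
plane 251 ((0.5146772265434265, -0.20047627389431), (0.035769954323768616, 0.012339499779045582), 3.7334978580474854) [ 0.50727606 -0.202622    0.15      ]
```

Request:
carry_out --increments '[{"angular":[0,0,0],"translation":[-0.07,0.175,0.0],"fingers":0.6},{"angular":[0,0,0],"translation":[0,0,0.4],"fingers":0.6},{"angular":[0,0,0],"translation":[0,0,0.4],"fingers":0.6},{"angular":[0,0,0],"translation":[0,0,0.4],"fingers":0.6},{"angular":[0,0,0],"translation":[0,0,0.4],"fingers":0.6},{"angular":[0,0,0],"translation":[0,0,0],"fingers":0.6},{"angular":[0,0,0],"translation":[0,0,0],"fingers":0.6}]'

```text
clock: 2.4
eef_pos: [0.5144, -0.2108, 0.1606]
orientation: [180.0, 0.1, 2.8]
ft_force: [-0.0, -0.5, -0.2]
grip_width: 0.602
gripper_force: 0.0
```

Request:
carry_out --increments '[{"angular":[0,0,-0.15],"translation":[0.13,-0.25,0],"fingers":0.6},{"angular":[0,0,0],"translation":[0,0,0],"fingers":0.6},{"angular":[0,0,0],"translation":[0,0,0.3],"fingers":0.6},{"angular":[0,0,0],"translation":[0,0,0.29],"fingers":0.6},{"angular":[0,0,0],"translation":[0,0,0],"fingers":0.6},{"angular":[0,0,0],"translation":[0,0,0],"fingers":0.6}]'

```text
clock: 2.9
eef_pos: [0.5196, -0.1986, 0.1364]
orientation: [-180.0, 0.2, 3.6]
ft_force: [0.4, -0.1, -0.1]
grip_width: 0.595
gripper_force: 0.0
```

```bash
python3 - <<'E'
from plant import *
import cv2
s=get_state();print(s["eef_pos"],s["orientation"],s["ft_force"])
p,d=get_image("wrist");cv2.imwrite("pics/d.png",cv2.cvtColor(p,cv2.COLOR_RGB2BGR))
E
```

```text
[ 0.5196179  -0.1986356   0.13636803] [-1.79955959e+02  1.51915595e-01  3.60684723e+00] [ 0.41609113 -0.14880838 -0.1213888 ]
```

View pics/d.png

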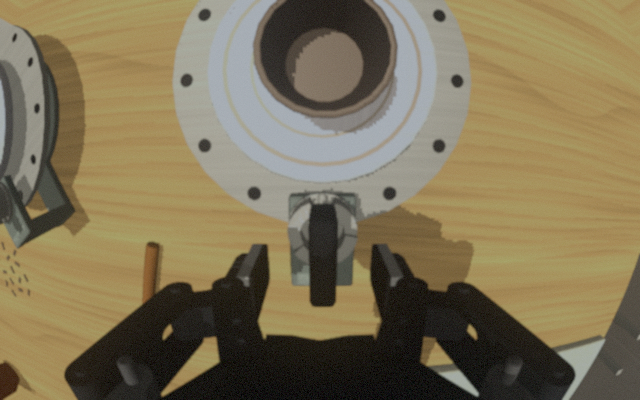

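The bar is between the pads at about column 323, with the jaw centre at about column 320. Its far end at row 305 matches the row 307 predicted for a centred grasp. I'll nudge 1.7 mm and close.

Request:
carry_out --increments '[{"angular":[0,0,0],"translation":[0,0.045,0],"fingers":0.4},{"angular":[0,0,0],"translation":[0,0,0],"fingers":0.2},{"angular":[0,0,0],"translation":[0,0,0],"fingers":0},{"angular":[0,0,0],"translation":[0,0,0],"fingers":0},{"angular":[0,0,0],"translation":[0,0,0],"fingers":0},{"angular":[0,0,0],"translation":[0,0,0],"fingers":0},{"angular":[0,0,0],"translation":[0,0,0],"fingers":0},{"angular":[0,0,0],"translation":[0,0,0],"fingers":0},{"angular":[0,0,0],"translation":[0,0,0],"fingers":0},{"angular":[0,0,0],"translation":[0,0,0],"fingers":0}]'

```text
clock: 3.78
eef_pos: [0.5212, -0.2004, 0.1383]
orientation: [180.0, -0.0, 3.6]
ft_force: [-0.9, 2.3, 5.5]
grip_width: 0.133
gripper_force: 60.0
```

Request:
carry_out --increments '[{"angular":[0,0,0],"translation":[0,0,-0.11],"fingers":0},{"angular":[0,0,0],"translation":[0,0,-0.11],"fingers":0},{"angular":[0,0,0],"translation":[0,0,-0.11],"fingers":0},{"angular":[0,0,0],"translation":[0,0,-0.11],"fingers":0},{"angular":[0,0,0],"translation":[0,0,-0.11],"fingers":0},{"angular":[0,0,0],"translation":[0,0,0],"fingers":0},{"angular":[0,0,0],"translation":[0,0,0],"fingers":0}]'

```text
clock: 4.37
eef_pos: [0.5206, -0.2003, 0.1593]
orientation: [-180.0, 0.0, 3.6]
ft_force: [3.5, 0.7, -12.0]
grip_width: 0.134
gripper_force: 58.6
```

```bash
cat > bar.py <<'E'
from plant import *
from h import *
import sys
p,d=get_image("side"); s=get_state()
cv2.imwrite(sys.argv[1],cv2.resize(cv2.cvtColor(p,cv2.COLOR_RGB2BGR)[190:310,220:400],None,fx=4,fy=4,interpolation=cv2.INTER_CUBIC))
print(s["eef_pos"],s["orientation"],s["ft_force"],s["torque"],s["joint_pos"])
E
python3 bar.py pics/e.png
```

```text
[ 0.52061263 -0.20032274  0.15929114] [-1.79981000e+02  2.62245737e-02  3.61749781e+00] [  3.86990512   0.18967154 -11.17267282] [ 0.05672532 -0.90388282  0.00840435] [ 25.47118072  17.18451816 -10.65748534 104.92500745   3.67280152
  58.25360342 -73.03933067]
```

View pics/e.png

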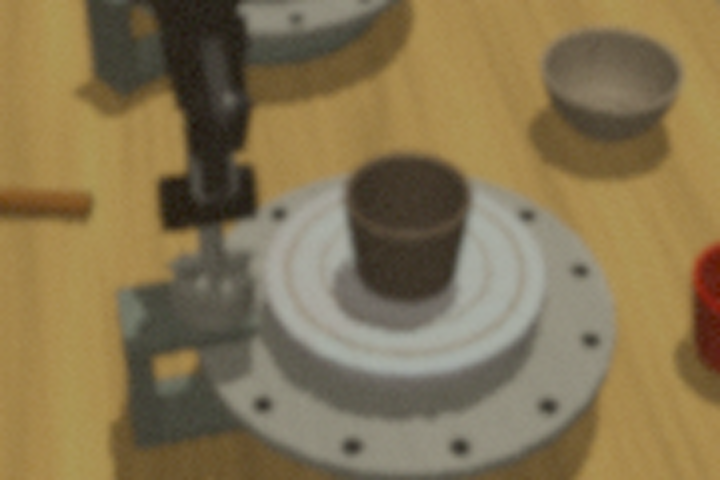

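The T-handle stands about 21 mm high, its spindle is visible above the collar at (210,245), and the tumbler is unmoved. I'll twist it clockwise now.

Request:
carry_out --increments '[{"angular":[0,0,0.8],"translation":[0,0,0],"fingers":0},{"angular":[0,0,0.8],"translation":[0,0,0],"fingers":0},{"angular":[0,0,0.8],"translation":[0,0,0],"fingers":0},{"angular":[0,0,0.8],"translation":[0,0,0],"fingers":0},{"angular":[0,0,0.8],"translation":[0,0,0],"fingers":0},{"angular":[0,0,0.8],"translation":[0,0,0],"fingers":0},{"angular":[0,0,0.8],"translation":[0,0,0],"fingers":0},{"angular":[0,0,0.8],"translation":[0,0,0],"fingers":0},{"angular":[0,0,0.8],"translation":[0,0,0],"fingers":0},{"angular":[0,0,0.8],"translation":[0,0,0],"fingers":0},{"angular":[0,0,0],"translation":[0,0,0],"fingers":0}]'

```text
clock: 5.33
eef_pos: [0.5203, -0.2016, 0.1593]
orientation: [179.9, 0.0, -28.5]
ft_force: [2.8, -1.4, -11.9]
grip_width: 0.136
gripper_force: 58.6
```

Request:
carry_out --increments '[{"angular":[0,0,0.83],"translation":[0,0,0],"fingers":0},{"angular":[0,0,0.83],"translation":[0,0,0],"fingers":0},{"angular":[0,0,0.83],"translation":[0,0,0],"fingers":0},{"angular":[0,0,0.83],"translation":[0,0,0],"fingers":0},{"angular":[0,0,0.83],"translation":[0,0,0],"fingers":0},{"angular":[0,0,0.83],"translation":[0,0,0],"fingers":0},{"angular":[0,0,0.83],"translation":[0,0,0],"fingers":0},{"angular":[0,0,0.83],"translation":[0,0,0],"fingers":0},{"angular":[0,0,0.83],"translation":[0,0,0],"fingers":0},{"angular":[0,0,0.83],"translation":[0,0,0],"fingers":0},{"angular":[0,0,0.83],"translation":[0,0,0],"fingers":0},{"angular":[0,0,0.83],"translation":[0,0,0],"fingers":0},{"angular":[0,0,0.83],"translation":[0,0,0],"fingers":0},{"angular":[0,0,0],"translation":[0,0,0],"fingers":0},{"angular":[0,0,0],"translation":[0,0,0],"fingers":0}]'

```text
clock: 6.58
eef_pos: [0.519, -0.2024, 0.1591]
orientation: [179.8, -0.1, -71.5]
ft_force: [-0.6, -5.1, -12.8]
grip_width: 0.13
gripper_force: 58.6
```

```bash
python3 bar.py pics/f.png
```

```text
[ 0.51899575 -0.20242878  0.15910413] [ 1.79782128e+02 -5.37538966e-02 -7.14865061e+01] [ -0.74033722  -5.90183912 -12.70305212] [-1.303491    0.03049694  0.04103676] [  15.36570659   16.94170576    1.73556637  105.23632001   -0.39546904
   57.97595793 -144.24983129]
```

View pics/f.png

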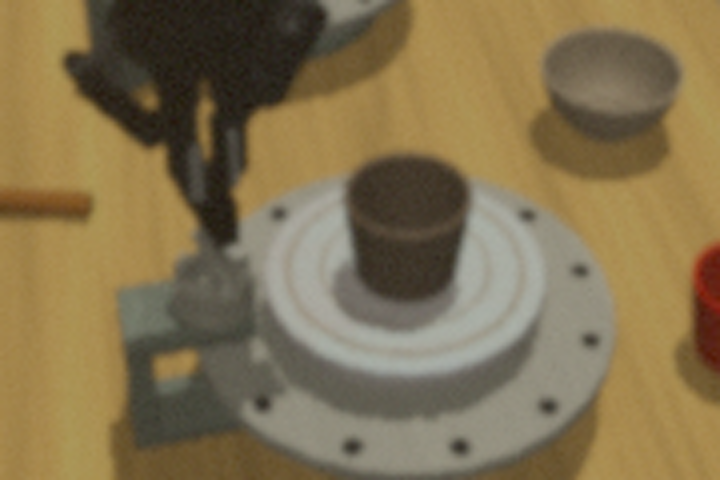

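The bar is turned about 75° with the gripper and the tumbler is clear. I'll lower it into the notch.

Request:
carry_out --increments '[{"angular":[0,0,0],"translation":[0,0,0.07],"fingers":0},{"angular":[0,0,0],"translation":[0,0,0.07],"fingers":0},{"angular":[0,0,0],"translation":[0,0,0.08],"fingers":0},{"angular":[0,0,0],"translation":[0,0,0],"fingers":0},{"angular":[0,0,0],"translation":[0,0,0],"fingers":0}]'

```text
clock: 7.05
eef_pos: [0.5191, -0.2025, 0.1507]
orientation: [179.8, -0.1, -71.5]
ft_force: [-1.4, -4.6, -10.7]
grip_width: 0.134
gripper_force: 58.8
```

Request:
carry_out --increments '[{"angular":[0,0,0],"translation":[0,0,0.03],"fingers":0},{"angular":[0,0,0],"translation":[0,0,0],"fingers":0},{"angular":[0,0,0],"translation":[0,0,0],"fingers":0}]'

```text
clock: 7.3
eef_pos: [0.5193, -0.2026, 0.1503]
orientation: [179.8, -0.1, -71.5]
ft_force: [-1.8, -4.7, -5.7]
grip_width: 0.135
gripper_force: 59.3
```

Contact: the force is falling, so the handle is resting in the notch. I'll release with a modest opening, since the tumbler is close by, and go up.

Request:
carry_out --increments '[{"angular":[0,0,0],"translation":[0,0,0.01],"fingers":0.2},{"angular":[0,0,0],"translation":[0,0,0],"fingers":0.3},{"angular":[0,0,0],"translation":[0,0,0],"fingers":0.4},{"angular":[0,0,0],"translation":[0,0,0],"fingers":0.45},{"angular":[0,0,0],"translation":[0,0,0],"fingers":0.45},{"angular":[0,0,0],"translation":[0,0,0],"fingers":0.45}]'

```text
clock: 7.8
eef_pos: [0.5214, -0.2002, 0.1499]
orientation: [-179.9, -0.0, -71.5]
ft_force: [0.0, -0.2, 0.5]
grip_width: 0.449
gripper_force: 0.0
```

Request:
carry_out --increments '[{"angular":[0,0,0],"translation":[0,0,-0.2],"fingers":0.45},{"angular":[0,0,0],"translation":[0,0,-0.4],"fingers":0.45},{"angular":[0,0,0],"translation":[0,0,-0.5],"fingers":0.45},{"angular":[0,0,0],"translation":[0,0,-0.5],"fingers":0.45},{"angular":[0,0,0],"translation":[0,0,-0.5],"fingers":0.45},{"angular":[0,0,0],"translation":[0,0,-0.5],"fingers":0.45},{"angular":[0,0,0],"translation":[0,0,0],"fingers":0.45},{"angular":[0,0,0],"translation":[0,0,0],"fingers":0.45},{"angular":[0,0,0],"translation":[0,0,0],"fingers":0.45}]'

```text
clock: 8.55
eef_pos: [0.5204, -0.2003, 0.2528]
orientation: [180.0, 0.0, -71.5]
ft_force: [-0.4, 0.2, -0.1]
grip_width: 0.446
gripper_force: 0.0
```

```bash
python3 bar.py pics/g.png
```

```text
[ 0.52007371 -0.20025016  0.25221478] [ 1.79898862e+02  6.74504928e-02 -7.15419338e+01] [ 0.30654654 -0.62115578  0.60565468] [0.00641419 0.03937875 0.00656017] [  15.06812513   12.27405143    1.87610395   98.80891864   -0.42323904
   69.04545068 -144.48829342]
```

View pics/g.png

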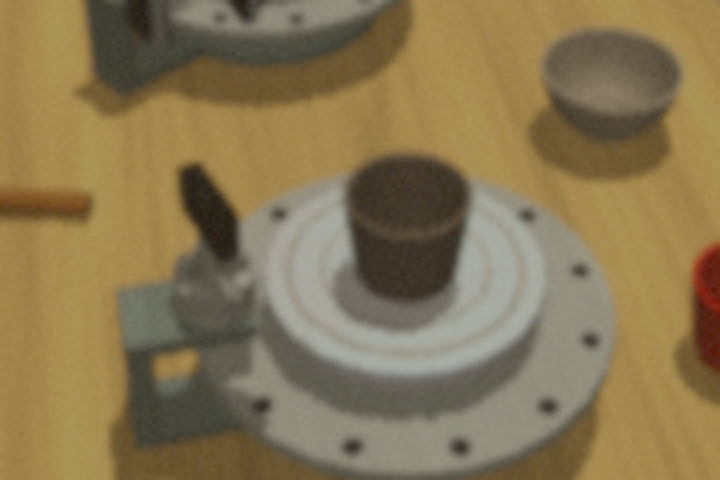

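The freed bar stands turned at about (210,210) with the tumbler unmoved. I'll check the bar's height before handing in.

```bash
python3 - <<'E'
from plant import *
from h import *
p,d=get_image("side");c=camera_info("side");K,V=c["camera_matrix"],c["view"]
a,b,e,f=262,228,284,258
v,u=np.nonzero(p[b:f,a:e].max(2)<60);P=np.array([o+r*d[y+b,x+a] for x,y in zip(u,v) for o,r in [ray(K,V,x+a,y+b)]])
P=P[(P[:,2]>.1)&(P[:,2]<.2)]
print(len(P),np.percentile(P[:,2],[5,50,95,99]))
w,q=np.linalg.eigh(np.cov(P[:,:2].T));print(np.degrees(np.arctan2(q[1,1],q[0,1])))
if np.percentile(P[:,2],97)>.158: print(hand_in())
E
```

```text
161 [0.13781439 0.15624687 0.16248051 0.1635062 ]
112.10562606723495
the job is handed in; nothing more can be done
None
```

The job is handed in: the tumbler wheel's plunger sits by itself in its rest notch, turned about 72–75° clockwise with its bar top about 12 mm above the locked height; the tumbler did not move and I never touched the empty wheel's plunger.

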